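# Nest the measuring cups in the caddy and snap its lid shut

### The arm

A 6-joint arm with a two-finger parallel gripper is mounted at the origin on the work surface. World frame = base frame: x ahead of the robot, y to its left, z up, the work surface at z = 0. Lengths are in m, angles in degrees, forces in N, time in s.
With the tool pointing down it reaches from about 0.3 to 0.75 m from the base axis. Payload 8.5 kg.
Tool frame: the origin (TCP) lies midway between the tips of the shut fingers; the grasp point (between the pads) lies 19 mm behind it (env.grasp_offset is the distance from the TCP to the grasp point, in m); z points along the fingers, y is the line along which they close (so a half turn about z gives the same grasp; the last joint's range is limited). The gripper opens to 85 mm and grips with 20 to 120 N. Pads are 22 mm wide; open, the fingers measure 114 mm over their backs; the gripper's body (76 mm by 85 mm) begins 54 mm behind the grasp point. The pads swing forward as they close: fully open they stand 13 mm farther back than shut.
Start: joints at [-85.216, 21.807, 74.336, -0, 83.858, -12.336], TCP at [0.162, -0.526, 0.231] pointing down, gripper open.
Joint ranges: [-178.18, 178.18], [-50.72, 133.34], [12.68, 142.11], [-81.47, 261.47], [9.98, 163.14], [-165.26, 165.26]. Speed limits (degrees/s): [136.94, 136.94, 180, 180, 180, 180].

### API

Orientations are given as a 3x3 rotation matrix whose columns are the frame's x, y, z axes.
In Python, from rig import env gives the robot as it stands.
- The arm moves only by the tool servo_tool, never from a script. Its argument "deltas" is text: rows parted by semicolons, each of 7 numbers parted by spaces: the opening, from 0 (shut) to 1 (fully open), then the shift along the tool's x, y, z in mm, then the turn, a rotation vector about the tool's x, y, z in rad. A call has 1 to 8 rows; each row shifts and turns the commanded pose from where the row before left it, along the tool's axes as they then stand; what a row does not reach is not made up. A row lasts 1/12 s, in which the tool goes at most 41.7 mm and 7.16 degrees, less where a joint would pass 70% of its speed; a pose out of reach is approached as far as the arm can. A call is refused whole if a number of a shift passes 41.7 or a number of a turn 0.125, either way. A call with a gripper value outside its range is refused whole. The fingers move at their own pace and stop on an object; "newtons" is the grip in N (left out, the last holds). Time passes only in rows, so rows that do not move let the fingers close. It gives the time, the measured TCP pose, the force, the opening and the grip force at its end, in the units of the state.
- env.observe(): the state, without advancing time (a new reading comes with each control period).
- env.get_image(name): name is "scene" or "top"; returns a dict with "img" (480x640x3 uint8, red, green, blue), "depth" (480x640 float32, m along the optical axis (not along the pixel's ray), 0 where there is no reading), "camera_matrix" (3x3 intrinsics, pixels), "world_to_cam" (4x4, takes a point from world to camera coordinates). Camera axes: x right, y down, z forward; pixel columns grow to the right and rows downward; lengths in m; the calibration is good to about 2 mm. A picture is of the moment at which its call begins.
- env.close_job(): hands the job in; it is judged then, once.
Trained networks look in a picture, given as the dict that the camera call returned (one of the last four; its "shot" number tells which), for a name from the list of things; names that differ only in an ending like _2 or _b are one class to them, and where a whole thing is asked for, a point or a joint stands for the part that bears it (a point fixed in the world has none). Each returns a list of dicts, best first, with "conf" (0 to 1); they miss things now and then, are a little off and sometimes report something else, mostly with a low value. They report only what shows in the picture. A call takes as long as a camera call. They do not tell look-alikes from the thing itself.
- env.spot_in(name, picture): "bbox" ([centre column, centre row, width, height] in pixels, round what is visible of it).
- env.spot_point(name, picture): "uv" ([column, row] in pixels: a listed point, or the origin of a listed thing).
The state is a dict: "time_s": time; "q": joint angles; "qvel": joint speeds; "joint_efforts": joint torques, N m; "position": TCP position; "tool_rot": TCP orientation; "ft_force": force on the tool from outside, world axes, zero at the start; "wrist_torque": the same for the moment, N m; "grip_width": finger opening in m; "gripper_force": force on a finger pad.
Only numpy, scipy, OpenCV 4.12 (cv2) and the standard library are available. Lean on these libraries where they do the work, as an engineer would, in place of code of your own. Each camera call takes 0.05 s, during which the arm holds its last target. There are 200 camera calls.

### The job

Put the measuring-cup set away: nest the medium cup in the large one that stands in the caddy and the small cup in the medium one, each upright and sitting right down on the floor of the next, with all three handles lined up one above the other. Set the cups in, do not drop or throw them; then, with the stack complete, swing the sprung lid over and press it down until the latch snaps and holds it shut. Leave the tumbler, the spatula and the jar where they are.

Things in the scene. Friction and masses are not known exactly. Their poses are not given: they have to be found in the camera images.
- caddy: Fixed terracotta-coloured plastic box, open on top under its raised lid: outside 150 (its x) x 180 (its y) x 88 mm high, walls and floor 5 mm. Origin: centre of its underside; z up. -x is the front, with the steel latch in the middle of the front wall; +x is the hinge side.
- lid (a joint): Angle of the caddy's lid, rad: 0 shut, 1.65 fully open (upright, its top 240 mm above the bench), where it starts. A spring always pushes it open (0.2 N m when nearly shut), so it stays shut only once the latch has snapped over its front edge: about 5 N down at that edge, 10 N at mid-lid . The edge meets the latch at 0.08; press on to -0.012, its stop. Latched it rests at about 0.
- lid_hinge (a point): Middle of the lid's hinge line: 75 mm along the caddy's +x from its origin, 90 mm above the bench. The lid is a plate 150 mm long from here to its free edge and 180 mm wide; its inner face passes through the hinge line, its outer face (turned away from the box when open, on top when shut: push here) is 5 mm from it.
- lid_edge (a point): Middle of the free edge of the lid, on its outer face, 150 mm from the hinge line: with the lid shut, 75 mm along the caddy's -x from its origin and 95 mm above the bench.
- latch_top (a point): Top of the latch's rounded nose, lid open: about 81 mm in front of the caddy's origin, 103 mm above the bench. The latch is a sprung steel strip 44 mm wide; the lid's front edge pushes it outwards by about 3 mm and snaps under the nose by itself. Keep the fingers off it.
- tray: Fixed shallow aluminium tray 280 (x) x 200 (y) mm with a rim 14 mm high, floor 3 mm thick. The medium and small cups start on it. Origin: centre of its underside, z up.
- cup_large: Large steel measuring cup, loose, standing in the caddy: round, open on top, 48 mm high, outer diameter 74 mm at the rim, 66 at the foot, wall 2.5, thick double bottom (inner floor 14 mm above the foot). Flat bar handle 14 wide, 4 thick, top level with the rim, sticks out 45 mm along the cup's +x (about the caddy's -y). Origin: centre of the foot, z up. 140 g.
- cup_medium: Medium steel measuring cup, loose, same shape: 48 mm high, outer diameter 62 mm at the rim, 55 mm at the foot, wall 2.5 mm, inner floor 14 mm above its foot, the same handle along its +x. Origin: centre of the foot; z up. About 110 g. Nested, it has about 4 mm play all round, its foot is 14 mm above the large cup's foot and its rim stands 14 mm above the large cup's rim.
- cup_small: Small steel measuring cup, loose, same shape: 48 mm high, outer diameter 50 mm at the rim, 43 mm at the foot, wall 2.5 mm, inner floor 14 mm above its foot, the same handle along its +x. Origin: centre of the foot; z up. About 90 g. Nested in the medium cup, it has about 4 mm play all round and its foot is 14 mm above the medium cup's foot.
- cup_large_handle (a point): Outer end of the large cup's handle, 82 mm from the cup's axis, 46 mm above its foot.
- cup_medium_handle (a point): Outer end of the medium cup's handle, 76 mm from the cup's axis, 46 mm above its foot.
- cup_small_handle (a point): Outer end of the small cup's handle, 70 mm from the cup's axis, 46 mm above its foot.
- tumbler: Bystander: clear glass tumbler standing upside down, 105 mm high, 70 mm across where it stands, 58 mm on top. Origin: centre of its underside.
- spatula: Bystander: bamboo spatula 260 mm long lying flat between the caddy and the tray. Origin: its middle, on the bench; its x runs from handle to blade.
- jar: Bystander: white ceramic jar with a wooden lid, 72 mm across, 100 mm high. Origin: centre of its underside.
There are look-alikes about, which are no part of the job. What is shaped like the cup_large but blue is not meant.

How it is judged (in metres and radians):
On the way:
1. the three cups stand nested in the caddy, released, with the lid still open (value of joint lid above 0.5 rad and z of cup_medium in the frame of cup_large between 0.01 and 0.018 m and horizontal distance between cup_medium and cup_large below 0.008 m and z of cup_small in the frame of cup_medium between 0.01 and 0.018 m and horizontal distance between cup_small and cup_medium below 0.008 m and z of cup_large in the frame of caddy below 0.009 m and contact force between the fingers and cup_small below 0.1 N and contact force between the fingers and cup_medium below 0.1 N), for 0.2 s.
At the end, for the whole second after the job is handed in: Lid latched (below 0.04 rad). Large cup on the caddy floor, medium in it, small in the medium: each foot 10 to 18 mm above the next larger one's, axes within 8 mm, upright within 0.1 rad, neighbouring handle ends within 30 mm seen from above, all at rest (value of joint lid below 0.04 rad and z of cup_large in the frame of caddy below 0.009 m and x of cup_large in the frame of caddy between -0.07 and 0.07 m and y of cup_large in the frame of caddy between -0.085 and 0.085 m and z of cup_medium in the frame of cup_large between 0.01 and 0.018 m and horizontal distance between cup_medium and cup_large below 0.008 m and z of cup_small in the frame of cup_medium between 0.01 and 0.018 m and horizontal distance between cup_small and cup_medium below 0.008 m and angle between each of cup_large, cup_medium, cup_small's own z axis and vertical below 0.1 rad and horizontal distance between cup_medium_handle and cup_large_handle below 0.03 m and horizontal distance between cup_small_handle and cup_medium_handle below 0.03 m and linear speed of each of cup_large, cup_medium, cup_small below 0.02 m/s); the robot touches nothing.
It fails at once if the medium cup is dropped or thrown (moves faster than 0.8 m/s, a fall of over 30 mm, out of the fingers) (linear speed of cup_medium above 0.8 m/s and contact force between each of the fingers, anything else and cup_medium below 0.05 N).
It fails at once if the small cup is dropped or thrown (moves faster than 0.8 m/s, a fall of over 30 mm, out of the fingers) (linear speed of cup_small above 0.8 m/s and contact force between each of the fingers, anything else and cup_small below 0.05 N).
It fails at once if the tumbler is moved by more than 30 mm or knocked over (distance of tumbler from where it was at the start of the episode above 0.03 m or angle between tumbler's own z axis and vertical above 0.3 rad).
It fails at once if the spatula is moved by more than 40 mm (distance of spatula from where it was at the start of the episode above 0.04 m).
It fails at once if the jar is moved by more than 30 mm or knocked over (distance of jar from where it was at the start of the episode above 0.03 m or angle between jar's own z axis and vertical above 0.3 rad).
It also fails if it takes over 69 s, if anything falls off the work surface, if the arm or the gripper's body presses on something with over 40 N, if the wrist force passes 120 N, or if a joint passes its speed limit or range.

## Working session

There is one attempt and no reset: what is moved stays moved. The work goes in short steps, Python scripts to look and compute and a tool call to move; the robot and the scene stay as the last step left them, time stands still between calls to the robot, and variables do not carry over. Pictures are saved under pics/ and viewed, at most 10 in all, crops included, and the job is handed in when it is done.

Besides the shell and the picture viewer there is one more tool, called after "Request:" as name(argument=value, ...) on one line, values as JSON. servo_tool: Moves the arm, as the interface text tells. Its arguments: {"type":"object","properties":{"deltas":{"type":"string"},"newtons":{"type":"number"}},"required":["deltas"]}

```bash
mkdir -p pics; ls; cat > h.py <<'E'
import numpy as np, cv2
from rig import env
def proj(p,P):
    c=P["world_to_cam"]@np.append(p,1); u=P["camera_matrix"]@c[:3]; return u[:2]/u[2]
def ray(uv,P):
    K=P["camera_matrix"];M=np.linalg.inv(P["world_to_cam"])
    d=M[:3,:3]@np.linalg.solve(K,[uv[0],uv[1],1.]); return M[:3,3],d
def at_z(uv,z,P):
    o,d=ray(uv,P); return o+d*(z-o[2])/d[2]
def cloud(P):
    o,_=ray((0,0),P);K=P["camera_matrix"];M=np.linalg.inv(P["world_to_cam"])
    v,u=np.mgrid[0:480,0:640]; r=np.stack([u,v,np.ones_like(u)],-1)@np.linalg.inv(K).T
    return (r*P["depth"][...,None])@M[:3,:3].T+o
E
python3 - <<'E'
from h import *
P={n:env.get_image(n) for n in("scene","top")}
for n in P:
    cv2.imwrite(f"pics/{n}0.png",P[n]["img"][...,::-1])
    print(n,np.linalg.inv(P[n]["world_to_cam"])[:3,3].round(3))
Z=dict(caddy=0,tray=0,cup_large=.005,cup_medium=.003,cup_small=.003,tumbler=0,spatula=0,jar=0,lid_hinge=.09,lid_edge=.24,latch_top=.103,cup_large_handle=.051,cup_medium_handle=.049,cup_small_handle=.049)
for k,z in Z.items():
    for n in P:
        for d in env.spot_point(k,P[n])[:3]:
            print(k,n,round(d["conf"],2),np.round(d["uv"]),at_z(d["uv"],z,P[n]).round(3))
o=env.observe();print(o["time_s"],o["position"],o["tool_rot"],o["grip_width"])
E
```

```text
pics
scene [ 1.098 -0.194  0.941]
top [ 0.428 -0.068  1.129]
caddy scene 0.68 [270. 266.] [ 0.541 -0.195  0.   ]
caddy top 0.82 [370. 246.] [ 0.545 -0.197  0.   ]
tray scene 0.58 [434. 224.] [0.495 0.228 0.   ]
tray scene 0.28 [453. 238.] [0.545 0.26  0.   ]
cup_large scene 0.81 [268. 199.] [ 0.345 -0.174  0.005]
cup_large top 0.98 [364. 340.] [ 0.351 -0.179  0.005]
cup_large top 0.57 [357. 254.] [ 0.529 -0.168  0.005]
cup_large top 0.51 [269. 164.] [0.722 0.014 0.005]
cup_medium scene 0.82 [443. 192.] [0.404 0.284 0.003]
cup_medium top 0.75 [144. 305.] [0.429 0.274 0.003]
cup_small scene 0.72 [276. 236.] [ 0.463 -0.17   0.003]
cup_small scene 0.71 [454. 240.] [0.552 0.261 0.003]
cup_small scene 0.48 [338. 223.] [ 0.452 -0.011  0.003]
cup_small top 0.8 [151. 244.] [0.554 0.262 0.003]
cup_small top 0.74 [270. 165.] [0.722 0.014 0.003]
tumbler scene 0.68 [375. 317.] [0.713 0.016 0.   ]
tumbler scene 0.21 [432. 225.] [0.498 0.223 0.   ]
tumbler top 0.71 [266. 160.] [0.732 0.022 0.   ]
spatula scene 0.9 [336. 225.] [ 0.455 -0.017  0.   ]
spatula scene 0.46 [419. 188.] [ 0.378  0.228 -0. 
[... 1035 characters left out ...]

cup_medium_handle scene 0.87 [418. 188.] [0.413 0.202 0.049]
cup_medium_handle scene 0.51 [452. 238.] [0.575 0.234 0.049]
cup_medium_handle scene 0.39 [438. 221.] [0.522 0.218 0.049]
cup_medium_handle top 0.69 [172. 304.] [0.428 0.204 0.049]
cup_medium_handle top 0.43 [280. 289.] [ 0.457 -0.009  0.049]
cup_medium_handle top 0.29 [366. 209.] [ 0.617 -0.185  0.049]
cup_small_handle scene 0.72 [432. 238.] [0.565 0.189 0.049]
cup_small_handle top 0.72 [182. 238.] [0.561 0.188 0.049]
1.5 [ 0.16190906 -0.52561678  0.23131755] [[ 9.55678754e-01  2.94411480e-01 -1.58480430e-05]
 [ 2.94411480e-01 -9.55678753e-01  3.37332991e-05]
 [-5.21416750e-06 -3.69040430e-05 -9.99999999e-01]] 0.08529441463264696
```

View pics/top0.png

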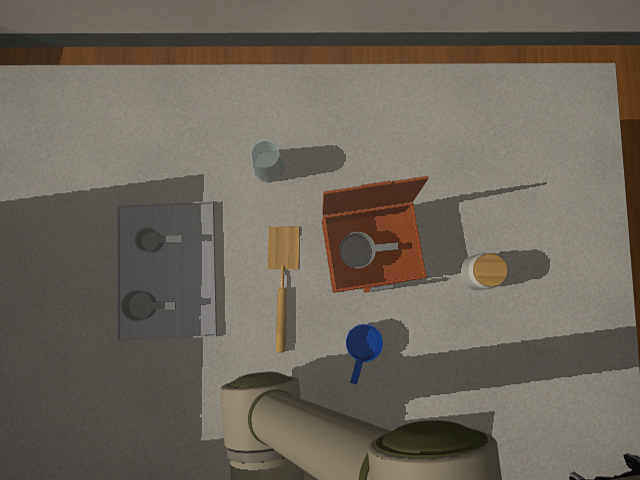

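View pics/scene0.png

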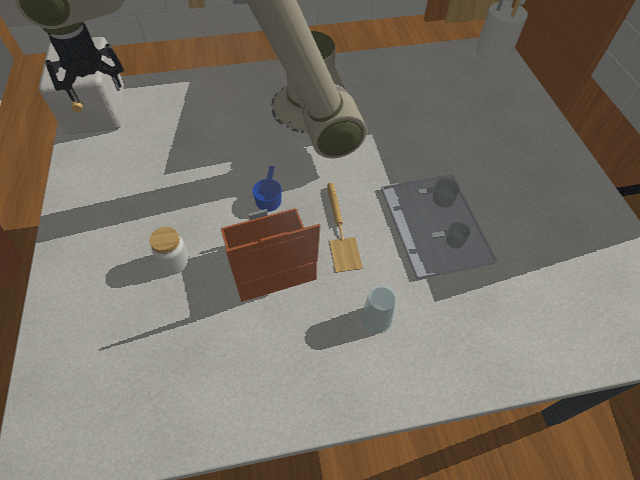

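The top view shows the blue look-alike at (364,342), outside the caddy, so it is not used. The steel large cup is in the caddy at (357,250). On the tray, the medium cup is at (140,305) and the small one at (151,240). The scene view agrees: medium at (446,192), small at (457,235), spatula between the tray and the caddy. Next I fit the rims using depth and crop the tray for a check.

```bash
cat >> h.py <<'E'
from scipy.optimize import least_squares
def rim(P,c0,z,R,C=None,tol=.006):
    """centre of a cup rim of outer radius R at height z near c0, from depth"""
    C=cloud(P) if C is None else C
    m=(abs(C[...,2]-z)<tol)&(np.hypot(*(C[...,:2]-c0).transpose(2,0,1))<R+.012)&(np.hypot(*(C[...,:2]-c0).transpose(2,0,1))>R-.015)
    p=C[m]
    f=least_squares(lambda c:np.hypot(p[:,0]-c[0],p[:,1]-c[1])-(R-.00125),c0,loss="soft_l1",f_scale=.001)
    return f.x,len(p),np.median(abs(f.fun)),np.median(p[:,2])
def handle(P,c,z,R,C=None,tol=.007):
    C=cloud(P) if C is None else C
    r=np.hypot(C[...,0]-c[0],C[...,1]-c[1])
    m=(abs(C[...,2]-z)<tol)&(r>R+.006)&(r<R+.05)
    p=C[m][:,:2]; v=np.median(p,0)-c
    return np.degrees(np.arctan2(v[1],v[0])),len(p),r[m].max()
E
python3 - <<'E'
from h import *
P=env.get_image("top");C=cloud(P)
for n,c,z,R in(("L",(.53,-.17),.053,.037),("M",(.428,.276),.051,.031),("S",(.554,.26),.051,.025)):
    f=rim(P,np.array(c),z,R,C); print(n,f,handle(P,f[0],z-.001,R,C))
S=env.get_image("scene");CS=cloud(S)
for n,c,z,R in(("M",(.428,.276),.051,.031),("S",(.554,.26),.051,.025)):
    f=rim(S,np.array(c),z,R,CS); print("sc",n,f,handle(S,f[0],z-.001,R,CS))
m=(abs(C[...,2]-.088)<.005)&(C[...,0]>.4)&(C[...,0]<.7)&(C[...,1]>-.32)&(C[...,1]<-.06)
print(m.sum(),cv2.minAreaRect(C[m][:,:2].astype(np.float32)))
for k,b in(("tray floor",(.5,.23)),("bench",(.4,-.35))):
    q=np.hypot(*(C[...,:2]-b).transpose(2,0,1))<.015; print(k,np.median(C[q][:,2]))
a=cv2.resize(P["img"][195:345,105:225],None,fx=4,fy=4,interpolation=2)
b=cv2.resize(P["img"][170:320,310:440],None,fx=4,fy=4,interpolation=2)
cv2.imwrite("pics/crop1.png",cv2.resize(np.hstack([a,b]),(800,480))[...,::-1])
E
```

```text
L (array([ 0.53436973, -0.16628971]), 224, np.float64(0.0013155039569166561), np.float64(0.052231448578814677)) (np.float64(-82.63192944420445), 229, np.float64(0.08693967086304259))
M (array([0.42842405, 0.27242034]), 198, np.float64(0.0009677553679789015), np.float64(0.049447459883391054)) (np.float64(-91.11437224974769), 138, np.float64(0.0750236880726872))
S (array([0.55928842, 0.25552785]), 154, np.float64(0.001016763080510314), np.float64(0.04932997389321769)) (np.float64(-88.41973312457611), 132, np.float64(0.06800725593394762))
sc M (array([0.42622524, 0.27451101]), 161, np.float64(0.0013050998915034653), np.float64(0.049790651893793614)) (np.float64(-89.56402503527619), 75, np.float64(0.07590782695861174))
sc S (array([0.55769334, 0.25714506]), 137, np.float64(0.0011663097843009236), np.float64(0.050709730963899746)) (np.float64(-88.35916241855166), 84, np.float64(0.06863525653787786))
927 ((0.5349487662315369, -0.19493621587753296), (0.1619347780942917, 0.18098953366279602), 7.888434886932373)
tray floor 0.0022286276195864207
bench -0.0002758953552687293
```

View pics/crop1.png

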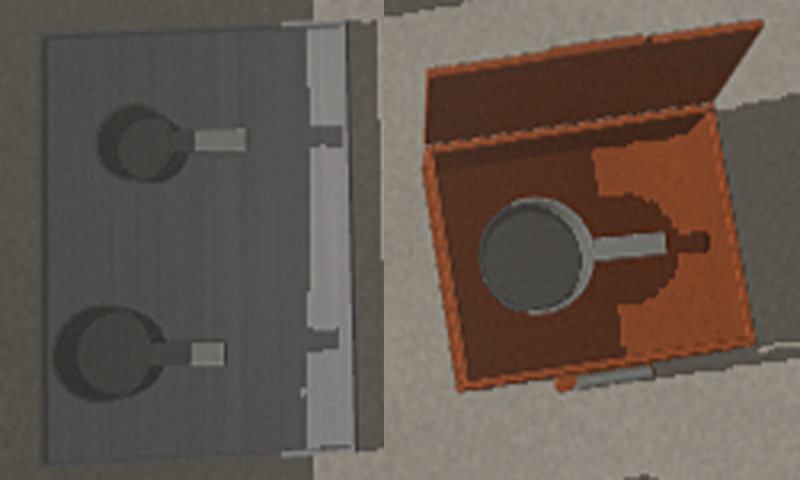

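The crop confirms the choice: two grey steel cups on the tray, medium at lower left and small at upper left, and the steel large cup in the caddy with its handle towards -y. The blue cup is excluded. I'll grip each cup across its rim, with the fingers at right angles to the handle. First I rise and turn.

Request:
servo_tool(deltas="1 0 0 -9 0 0 -0.115; 1 0 0 -9 0 0 -0.115; 1 0 0 -9 0 0 -0.115; 1 0 0 -9 0 0 -0.115; 1 0 0 -9 0 0 -0.115; 1 0 0 -9 0 0 -0.115; 1 0 0 -9 0 0 -0.115; 1 0 0 -9 0 0 -0.115", newtons=40)

```text
time_s: 2.27
position: [0.1619, -0.5256, 0.3038]
tool_rot: [[0.339, 0.941, 0.0], [0.941, -0.339, 0.0], [0.0, -0.0, -1.0]]
ft_force: [-0.1, -0.2, 0.1]
grip_width: 0.0852
gripper_force: 0.0
```

Request:
servo_tool(deltas="1 0 0 0 0 0 -0.115; 1 0 0 0 0 0 -0.115; 1 0 0 0 0 0 -0.115; 1 0 35 0 0 0 0; 1 0 35 0 0 0 0; 1 0 35 0 0 0 0; 1 0 35 0 0 0 0; 1 0 35 0 0 0 0")

```text
time_s: 2.93
position: [0.3385, -0.5266, 0.3034]
tool_rot: [[0.007, 1.0, 0.0], [1.0, -0.007, -0.0], [-0.0, 0.0, -1.0]]
ft_force: [-0.1, -0.1, -0.2]
grip_width: 0.0856
gripper_force: 0.0
```

Request:
servo_tool(deltas="1 35 0 0 0 0 0; 1 35 0 0 0 0 0; 1 35 0 0 0 0 0; 1 35 0 0 0 0 0; 1 35 0 0 0 0 0; 1 35 0 0 0 0 0; 1 35 0 0 0 0 0; 1 35 0 0 0 0 0")

```text
time_s: 3.6
position: [0.3385, -0.2452, 0.3033]
tool_rot: [[0.007, 1.0, 0.0], [1.0, -0.007, -0.0], [-0.0, 0.0, -1.0]]
ft_force: [0.5, 0.2, 0.1]
grip_width: 0.0855
gripper_force: 0.0
```

Request:
servo_tool(deltas="1 35 0 0 0 0 0; 1 35 0 0 0 0 0; 1 35 0 0 0 0 0; 1 35 0 0 0 0 0; 1 35 0 0 0 0 0; 1 35 0 0 0 0 0; 1 35 0 0 0 0 0; 1 35 0 0 0 0 0")

```text
time_s: 4.27
position: [0.3403, 0.0348, 0.3036]
tool_rot: [[0.007, 1.0, 0.001], [1.0, -0.007, -0.0], [-0.0, 0.001, -1.0]]
ft_force: [1.2, -0.1, 0.1]
grip_width: 0.0854
gripper_force: 0.0
```

Request:
servo_tool(deltas="1 34 12.5 0 0 0 0; 1 34 12.5 0 0 0 0; 1 34 12.5 0 0 0 0; 1 34 12.5 0 0 0 0; 1 34 12.5 0 0 0 0; 1 34 12.5 0 0 0 0; 1 34 12.5 0 0 0 0; 1 0 0 30 0 0 0")

```text
time_s: 4.93
position: [0.4334, 0.2757, 0.277]
tool_rot: [[0.003, 1.0, 0.011], [1.0, -0.003, 0.005], [0.005, 0.011, -1.0]]
ft_force: [0.2, 0.0, -0.8]
grip_width: 0.0853
gripper_force: 0.0
```

Request:
servo_tool(deltas="1 0 0 35 0 0 0; 1 0 0 35 0 0 0; 1 0 0 35 0 0 0; 1 0 0 35 0 0 0; 1 0 0 0 0 0 0; 1 0 0 0 0 0 0")

```text
time_s: 5.43
position: [0.4298, 0.2704, 0.1332]
tool_rot: [[0.007, 1.0, -0.002], [1.0, -0.007, -0.001], [-0.001, -0.002, -1.0]]
ft_force: [0.6, -0.1, 0.2]
grip_width: 0.085
gripper_force: 0.0
```

```bash
python3 - <<'E'
from h import *
o=env.observe();print(o["time_s"],o["position"],o["q"],o["tool_rot"])
P=env.get_image("scene");u,v=proj([.43,.27,.07],P).astype(int);print(u,v)
a=P["img"][max(v-110,0):v+90,u-110:u+140];cv2.imwrite("pics/m1.png",cv2.resize(a,None,fx=3,fy=3)[...,::-1])
E
```

```text
5.4333 [0.42975909 0.27044843 0.13316844] [1.88019377e+01 2.33189007e+01 8.98392461e+01 1.56933736e-03
 6.69854918e+01 1.92034591e+01] [[ 7.01759995e-03  9.99972541e-01 -2.38131300e-03]
 [ 9.99975056e-01 -7.01948489e-03 -7.84123847e-04]
 [-8.00817906e-04 -2.37575093e-03 -9.99996857e-01]]
447 183
```

View pics/m1.png

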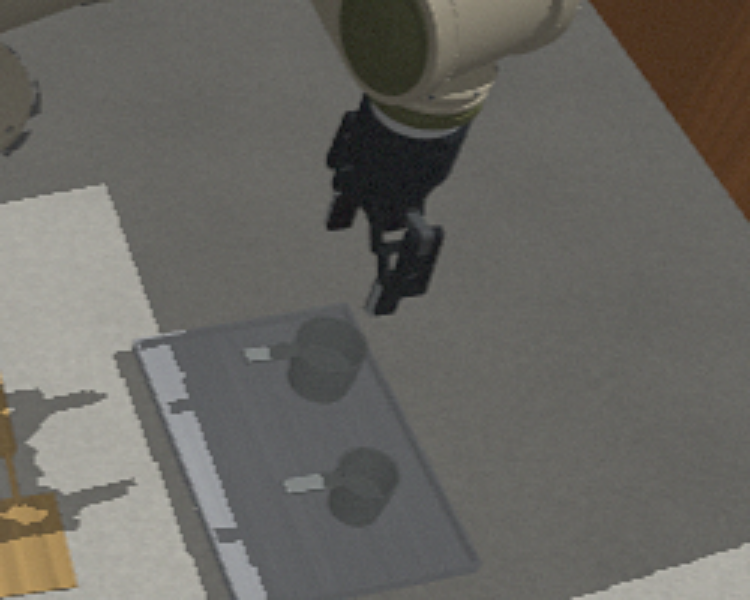

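The view shows both cups on the tray, medium at (325,355) and small at (365,480) in the crop. The open gripper is above and beyond the medium cup, as the parallax predicts. Now I descend and grip.

Request:
servo_tool(deltas="1 3 -2 20 0 0 0; 1 0 0 25 0 0 0; 1 0 0 25 0 0 0; 1 0 0 20 0 0 0; 1 0 0 9 0 0 0; 1 0 0 0 0 0 0; 1 0 0 0 0 0 0; 1 0 0 0 0 0 0")

```text
time_s: 6.15
position: [0.4292, 0.274, 0.0362]
tool_rot: [[0.007, 1.0, 0.003], [1.0, -0.007, 0.001], [0.001, 0.003, -1.0]]
ft_force: [0.5, -1.0, -1.4]
grip_width: 0.0856
gripper_force: 0.0
```

Request:
servo_tool(deltas="0.6 0 0 0 0 0 0; 0.6 0 0 0 0 0 0; 0.6 0 0 0 0 0 0; 0.3 0 0 0 0 0 0; 0.3 0 0 0 0 0 0; 0.3 0 0 0 0 0 0; 0.3 0 0 0 0 0 0; 0.3 0 0 0 0 0 0")

```text
time_s: 6.82
position: [0.4285, 0.2738, 0.036]
tool_rot: [[0.007, 1.0, 0.002], [1.0, -0.007, 0.001], [0.001, 0.002, -1.0]]
ft_force: [-3.4, -1.4, 13.3]
grip_width: 0.0607
gripper_force: 40.2
```

Request:
servo_tool(deltas="0.3 0 0 -5 0 0 0; 0.3 0 0 -10 0 0 0; 0.3 0 0 -20 0 0 0; 0.3 0 0 -30 0 0 0; 0.3 0 0 -30 0 0 0; 0.3 0 0 -30 0 0 0; 0.3 0 0 -15 0 0 0; 0.3 0 0 0 0 0 0")

```text
time_s: 7.48
position: [0.4292, 0.274, 0.178]
tool_rot: [[0.007, 1.0, 0.007], [1.0, -0.007, 0.002], [0.002, 0.007, -1.0]]
ft_force: [0.9, -0.2, -0.7]
grip_width: 0.0599
gripper_force: 43.6
```

```bash
python3 - <<'E'
from h import *
o=env.observe();print(o["time_s"],o["position"],o["grip_width"])
for n in("scene","top"):
    P=env.get_image(n);C=cloud(P)
    u,v=proj(o["position"]+[0,0,0],P).astype(int)
    a=P["img"][max(v-70,0):v+70,max(u-80,0):u+80];cv2.imwrite(f"pics/m2{n}.png",cv2.resize(a,None,fx=3,fy=3)[...,::-1])
    print(n,u,v)
    for k in("cup_medium","cup_medium_handle"):
        for d in env.spot_point(k,P)[:3]: print(k,round(d["conf"],2),np.round(d["uv"]),at_z(d["uv"],o["position"][2]-(.036-.049) if 'handle' in k else o["position"][2]-.033,P).round(4))
a,b=[cv2.imread(f"pics/m2{n}.png") for n in("scene","top")]
h=min(a.shape[0],b.shape[0]);w=min(a.shape[1],b.shape[1],400);cv2.imwrite("pics/m2.png",cv2.resize(np.hstack([a[:h],b[:h]]),(800,400)))
E
```

```text
7.4833 [0.4291926  0.2740445  0.17800829] 0.05987383869002084
scene 460 152
cup_medium_handle 0.8 [430. 151.] [0.4224 0.2013 0.191 ]
top 112 304
cup_medium 0.6 [119. 307.] [0.4251 0.2743 0.145 ]
cup_medium_handle 0.78 [152. 304.] [0.4285 0.2016 0.191 ]
cup_medium_handle 0.64 [180. 237.] [0.5442 0.1571 0.191 ]
```

View pics/m2.png

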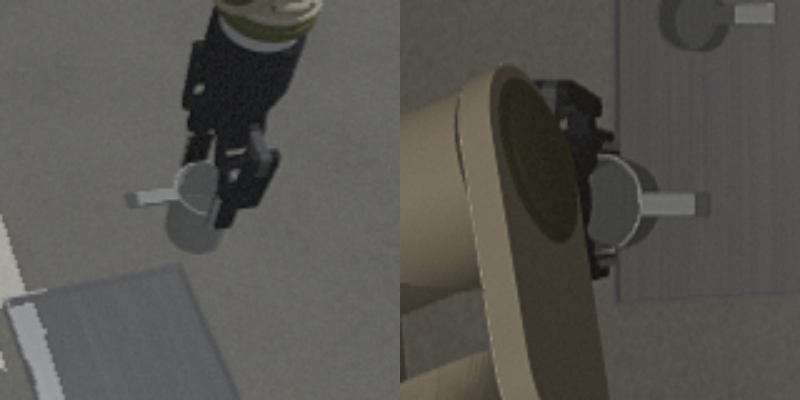

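The cup is held upright, handle towards -y. In the left panel the handle is at (155,198); in the right panel the cup is at (615,200). Next I turn by 0.136 rad and carry it over the large cup.

Request:
servo_tool(deltas="0.3 0 0 0 0 0 -0.068; 0.3 0 0 0 0 0 -0.068; 0.3 -15 2 0 0 0 0; 0.3 -30 3 0 0 0 0; 0.3 -33 3 0 0 0 0; 0.3 -33 3 0 0 0 0; 0.3 -33 3 0 0 0 0; 0.3 -33 3 0 0 0 0")

```text
time_s: 8.45
position: [0.4674, 0.0987, 0.1735]
tool_rot: [[-0.129, 0.992, -0.002], [0.992, 0.129, 0.0], [0.0, -0.002, -1.0]]
ft_force: [1.1, -0.0, -0.7]
grip_width: 0.06
gripper_force: 43.6
```

Request:
servo_tool(deltas="0.3 -33 4 0 0 0 0; 0.3 -33 4 0 0 0 0; 0.3 -33 4 0 0 0 0; 0.3 -33 4 0 0 0 0; 0.3 -33 4 0 0 0 0; 0.3 -33 4 0 0 0 0; 0.3 -30 4 0 0 0 0; 0.3 -30 2 0 0 0 0")

```text
time_s: 9.12
position: [0.5306, -0.1534, 0.1732]
tool_rot: [[-0.128, 0.992, -0.001], [0.992, 0.128, 0.001], [0.001, -0.001, -1.0]]
ft_force: [0.2, 0.4, -1.7]
grip_width: 0.0602
gripper_force: 43.6
```

Request:
servo_tool(deltas="0.3 -10 0 0 0 0 0; 0.3 -5 0 0 0 0 0; 0.3 0 0 0 0 0 0; 0.3 0 0 0 0 0 0; 0.3 0 0 0 0 0 0")

```text
time_s: 9.53
position: [0.5323, -0.1653, 0.1742]
tool_rot: [[-0.13, 0.992, -0.0], [0.992, 0.13, 0.001], [0.001, -0.0, -1.0]]
ft_force: [0.2, 1.0, -1.2]
grip_width: 0.0601
gripper_force: 43.6
```

```bash
cat >> h.py <<'E'
def go(p,hang=None):
    """remaining shift in tool axes (mm) to p, and turn about tool z to bring the handle (-tool x) to hang deg"""
    o=env.observe();R=np.array(o["tool_rot"]);
    a=np.degrees(np.arctan2(R[1,0],R[0,0]))
    print("t",round(o["time_s"],2),"pos",np.round(o["position"],4),"tilt",R[:2,2].round(4),"w",round(o["grip_width"],4),"shift mm",(R.T@(np.array(p)-o["position"])*1e3).round(1),"xang",a.round(2),"turnz",None if hang is None else -np.radians(hang+180-a).round(4),"q",np.round(o["q"]))
E
python3 - <<'E'
from h import *
go([.534,-.1665,.12],-82.6)
P=env.get_image("top");C=cloud(P)
for k in("cup_medium_handle","cup_large_handle","cup_large"):
  for d in env.spot_point(k,P)[:2]: print(k,round(d["conf"],2),np.round(d["uv"]),at_z(d["uv"],.051,P).round(4),at_z(d["uv"],.191,P).round(4))
f=rim(P,np.array([.534,-.1665]),.053,.037,C);print(f)
E
```

```text
t 9.53 pos [ 0.5323 -0.1653  0.1742] tilt [-0.0005  0.0005] w 0.0601 shift mm [-1.4  1.6 54.2] xang 97.47 turnz 0.0012 q [-29.  25.  79.   0.  76. -37.]
cup_large_handle 0.6 [353. 381.] [ 0.2769 -0.1526  0.051 ] [ 0.2965 -0.1416  0.191 ]
cup_large 0.82 [363. 342.] [ 0.3508 -0.1729  0.051 ] [ 0.3609 -0.1593  0.191 ]
cup_large 0.66 [354. 254.] [ 0.5257 -0.1587  0.051 ] [ 0.5131 -0.1469  0.191 ]
(array([ 0.53484533, -0.16561327]), 59, np.float64(0.0006331890131198864), np.float64(0.052503478079224175))
```

```bash
python3 - <<'E'
from h import *
o=env.observe()
for n in("scene","top"):
    P=env.get_image(n);C=cloud(P)
    for z in (.186,.190):
        print(n,z,*rim(P,o["position"][:2],z,.031,C,.004),handle(P,o["position"][:2],z,.031,C))
E
```

```text
scene 0.186 [ 0.53390693 -0.16471519] 118 0.0018359430454326746 0.18782597206393942 (np.float64(-80.21506386536501), 134, np.float64(0.07376073552618848))
scene 0.19 [ 0.53504809 -0.16601394] 138 0.0031063375030046803 0.18972294839711001 (np.float64(-79.69772658903142), 142, np.float64(0.07376073552618848))
  return _methods._mean(a, axis=axis, dtype=dtype,
  ret = um.true_divide(
Traceback (most recent call last):
  File "h.py", line 27, in handle
    return np.degrees(np.arctan2(v[1],v[0])),len(p),r[m].max()
                                                    ~~~~~~~~^^
ValueError: zero-size array to reduction operation maximum which has no identity
```

Request:
servo_tool(deltas="0.3 -1 2 15 0 0 0; 0.3 0 0 20 0 0 0; 0.3 0 0 20 0 0 0; 0.3 0 0 15 0 0 0; 0.3 0 0 10 0 0 0; 0.3 0 0 4 0 0 0; 0.3 0 0 0 0 0 0; 0.3 0 0 0 0 0 0")

```text
time_s: 10.5
position: [0.535, -0.1676, 0.091]
tool_rot: [[-0.129, 0.992, 0.001], [0.992, 0.129, -0.001], [-0.001, 0.001, -1.0]]
ft_force: [-0.3, 0.7, -1.6]
grip_width: 0.0601
gripper_force: 43.6
```

Request:
servo_tool(deltas="0.3 0 0 4 0 0 0; 0.3 0 0 4 0 0 0; 0.3 0 0 4 0 0 0; 0.3 0 0 4 0 0 0; 0.3 0 0 0 0 0 0")

```text
time_s: 10.92
position: [0.5343, -0.1672, 0.0735]
tool_rot: [[-0.129, 0.992, -0.001], [0.992, 0.129, 0.001], [0.001, -0.001, -1.0]]
ft_force: [-0.3, 0.0, -1.3]
grip_width: 0.0602
gripper_force: 43.6
```

Request:
servo_tool(deltas="0.3 0 0 4 0 0 0; 0.3 0 0 4 0 0 0; 0.3 0 0 4 0 0 0; 0.3 0 0 4 0 0 0; 0.3 0 0 0 0 0 0; 0.3 0 0 0 0 0 0")

```text
time_s: 11.42
position: [0.5345, -0.1674, 0.058]
tool_rot: [[-0.129, 0.992, -0.0], [0.992, 0.129, 0.0], [0.0, -0.0, -1.0]]
ft_force: [-0.2, -0.8, -1.1]
grip_width: 0.0602
gripper_force: 43.6
```

Request:
servo_tool(deltas="0.3 0 0 2 0 0 0; 0.3 0 0 2 0 0 0; 0.3 0 0 1 0 0 0; 0.3 0 0 0 0 0 0; 0.3 0 0 0 0 0 0")

```text
time_s: 11.83
position: [0.5346, -0.1674, 0.0533]
tool_rot: [[-0.129, 0.992, -0.0], [0.992, 0.129, 0.0], [0.0, -0.0, -1.0]]
ft_force: [-0.6, 0.5, -0.8]
grip_width: 0.0605
gripper_force: 43.6
```

Request:
servo_tool(deltas="0.3 0 0 1 0 0 0; 0.3 0 0 1 0 0 0; 0.3 0 0 0 0 0 0; 0.3 0 0 0 0 0 0")

```text
time_s: 12.17
position: [0.5347, -0.1675, 0.0522]
tool_rot: [[-0.129, 0.992, 0.001], [0.992, 0.129, -0.001], [-0.001, 0.001, -1.0]]
ft_force: [-3.0, 0.1, 6.8]
grip_width: 0.0603
gripper_force: 44.2
```

Request:
servo_tool(deltas="0.75 0 0 0 0 0 0; 0.8 0 0 0 0 0 0; 0.85 0 0 0 0 0 0; 0.9 0 0 0 0 0 0; 0.9 0 0 0 0 0 0; 0.9 0 0 0 0 0 0")

```text
time_s: 12.67
position: [0.5346, -0.1674, 0.0512]
tool_rot: [[-0.129, 0.992, -0.0], [0.992, 0.129, 0.0], [0.0, -0.0, -1.0]]
ft_force: [0.0, 0.4, 0.6]
grip_width: 0.0769
gripper_force: 0.0
```

Request:
servo_tool(deltas="0.95 0 0 -5 0 0 0; 0.95 0 0 -15 0 0 0; 0.95 0 0 -30 0 0 0; 1 0 0 -30 0 0 0; 1 0 0 -30 0 0 0; 1 0 0 -30 0 0 0; 1 0 0 -30 0 0 0; 1 0 0 0 0 0 0")

```text
time_s: 13.33
position: [0.5363, -0.1682, 0.2277]
tool_rot: [[-0.129, 0.992, 0.009], [0.992, 0.129, -0.005], [-0.007, 0.009, -1.0]]
ft_force: [-0.7, 0.1, 0.4]
grip_width: 0.0853
gripper_force: 0.0
```

Request:
servo_tool(deltas="1 36 0 0 0 0 0.05; 1 36 0 0 0 0 0.05; 1 36 0 0 0 0 0.02; 1 36 0 0 0 0 0; 1 36 0 0 0 0 0; 1 36 0 0 0 0 0; 1 36 0 0 0 0 0; 1 0 0 0 0 0 0")

```text
time_s: 14.0
position: [0.5239, 0.0893, 0.2214]
tool_rot: [[-0.014, 1.0, -0.0], [1.0, 0.014, 0.002], [0.002, -0.0, -1.0]]
ft_force: [-0.3, -0.0, -0.4]
grip_width: 0.0854
gripper_force: 0.0
```

```bash
python3 - <<'E'
from h import *
go([.5585,.2565,.1],-88.4)
P=env.get_image("top");C=cloud(P)
f=rim(P,np.array([.534,-.167]),.067,.031,C,.004);print(f,handle(P,f[0],.065,.031,C,.005))
f=rim(P,np.array([.534,-.167]),.053,.037,C,.005);print(f,handle(P,f[0],.051,.037,C,.005))
f=rim(P,np.array([.5585,.256]),.051,.025,C);print(f,handle(P,f[0],.05,.025,C))
cv2.imwrite("pics/n1.png",cv2.resize(P["img"][170:310,310:450],None,fx=4,fy=4)[...,::-1])
E
```

```text
t 14.0 pos [0.5239 0.0893 0.2214] tilt [-0.0001  0.0016] w 0.0854 shift mm [166.5  37.  121.7] xang 90.82 turnz -0.0137 q [-3. 20. 78.  0. 81. -4.]
(array([ 0.53594105, -0.1682214 ]), 164, np.float64(0.0011055331527732252), np.float64(0.06614864445410018)) (np.float64(-80.47857359065098), 190, np.float64(0.080842468110751))
(array([ 0.53396155, -0.16514239]), 185, np.float64(0.0011729258810111859), np.float64(0.05212909597996118)) (np.float64(-78.94965375340801), 100, np.float64(0.0869466533718905))
  return _methods._mean(a, axis=axis, dtype=dtype,
  ret = ret.dtype.type(ret / rcount)
  ret = um.true_divide(
Traceback (most recent call last):
  File "h.py", line 27, in handle
    return np.degrees(np.arctan2(v[1],v[0])),len(p),r[m].max()
                                                    ~~~~~~~~^^
ValueError: zero-size array to reduction operation maximum which has no identity
```

The depth fit puts the medium rim at z 0.066, 3.5 mm from the large cup's axis, so it is nested. Next, the small cup.

Request:
servo_tool(deltas="1 32 7 0 0 0 -0.013; 1 35 8 0 0 0 0; 1 35 8 0 0 0 0; 1 35 8 0 0 0 0; 1 28 6 0 0 0 0; 1 0 0 20 0 0 0; 1 0 0 30 0 0 0; 1 0 0 30 0 0 0")

```text
time_s: 14.72
position: [0.5591, 0.2495, 0.1407]
tool_rot: [[-0.022, 1.0, 0.002], [1.0, 0.022, 0.0], [0.0, 0.002, -1.0]]
ft_force: [2.1, -1.1, -0.6]
grip_width: 0.0859
gripper_force: 0.0
```

Request:
servo_tool(deltas="1 0 0 20 0 0 0; 1 0 0 10 0 0 0; 1 0 0 0 0 0 0; 1 0 0 0 0 0 0")

```text
time_s: 15.05
position: [0.5592, 0.2494, 0.112]
tool_rot: [[-0.021, 1.0, 0.001], [1.0, 0.021, 0.0], [0.0, 0.001, -1.0]]
ft_force: [0.3, 0.2, 1.0]
grip_width: 0.0856
gripper_force: 0.0
```

```bash
python3 - <<'E'
from h import *
go([.559,.256,.038],-88.4)
S=env.get_image("scene");f=rim(S,np.array([.558,.257]),.051,.025);print(f)
P=env.get_image("top");cv2.imwrite("pics/n1.png",cv2.resize(P["img"][170:310,310:450],None,fx=4,fy=4)[...,::-1])
E
```

```text
t 15.05 pos [0.5592 0.2494 0.112 ] tilt [0.0007 0.0001] w 0.0856 shift mm [ 6.6 -0.1 74. ] xang 91.22 turnz -0.0066 q [13. 34. 74. -0. 72. 12.]
(array([0.55760473, 0.25702869]), 148, np.float64(0.0013552647079326501), np.float64(0.050779494001884584))
```

View pics/n1.png

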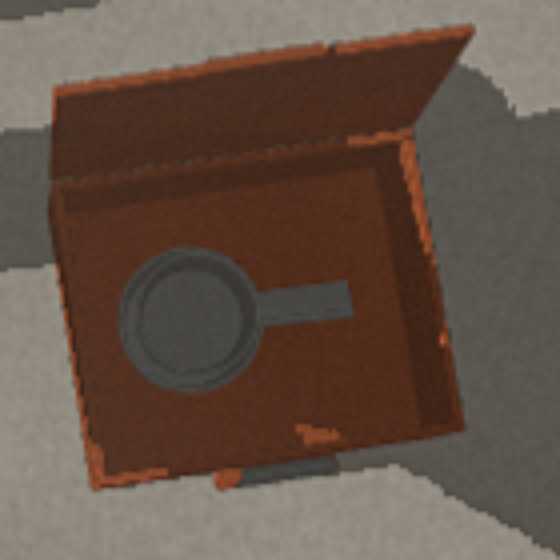

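The medium cup sits concentrically in the large one at crop (190,315), with the handles overlapping at (305,303). Now I grip the small cup.

Request:
servo_tool(deltas="1 7 0 15 0 0 -0.007; 1 0 0 20 0 0 0; 1 0 0 20 0 0 0; 1 0 0 14 0 0 0; 1 0 0 6 0 0 0; 1 0 0 0 0 0 0; 1 0 0 0 0 0 0")

```text
time_s: 15.73
position: [0.5591, 0.257, 0.0376]
tool_rot: [[-0.029, 1.0, 0.002], [1.0, 0.029, 0.0], [0.0, 0.002, -1.0]]
ft_force: [-1.2, 0.2, 0.3]
grip_width: 0.0852
gripper_force: 0.0
```

Request:
servo_tool(deltas="0.6 0 0 0 0 0 0; 0.6 0 0 0 0 0 0; 0.6 0 0 0 0 0 0; 0.3 0 0 0 0 0 0; 0.3 0 0 0 0 0 0; 0.3 0 0 0 0 0 0; 0.3 0 0 0 0 0 0; 0.3 0 0 0 0 0 0")

```text
time_s: 16.4
position: [0.5587, 0.257, 0.0377]
tool_rot: [[-0.029, 1.0, 0.002], [1.0, 0.029, 0.0], [0.0, 0.002, -1.0]]
ft_force: [-2.3, -0.4, 7.3]
grip_width: 0.0481
gripper_force: 40.3
```

Request:
servo_tool(deltas="0.3 0 0 -5 0 0 0; 0.3 0 0 -10 0 0 0; 0.3 0 0 -20 0 0 0; 0.3 0 0 -30 0 0 0; 0.3 0 0 -30 0 0 0; 0.3 0 0 -30 0 0 -0.035; 0.3 0 0 -20 0 0 -0.04; 0.3 0 0 0 0 0 -0.035")

```text
time_s: 17.07
position: [0.56, 0.2573, 0.1873]
tool_rot: [[-0.141, 0.99, 0.009], [0.99, 0.141, 0.002], [0.001, 0.009, -1.0]]
ft_force: [0.0, -0.8, -0.4]
grip_width: 0.0479
gripper_force: 41.4
```

Request:
servo_tool(deltas="0.3 -15 -3 0 0 0 0; 0.3 -25 -5 0 0 0 0; 0.3 -30 -6 0 0 0 0; 0.3 -30 -6 0 0 0 0; 0.3 -30 -6 0 0 0 0; 0.3 -30 -6 0 0 0 0; 0.3 -30 -6 0 0 0 0; 0.3 -30 -6 0 0 0 0")

```text
time_s: 17.73
position: [0.5443, 0.0308, 0.1813]
tool_rot: [[-0.137, 0.991, -0.001], [0.991, 0.137, -0.0], [0.0, -0.001, -1.0]]
ft_force: [1.1, -0.5, 0.3]
grip_width: 0.048
gripper_force: 41.4
```

Request:
servo_tool(deltas="0.3 -30 -6 0 0 0 0; 0.3 -30 -6 0 0 0 0; 0.3 -30 -6 0 0 0 0; 0.3 -30 -6 0 0 0 0; 0.3 -30 -6 0 0 0 0; 0.3 -25 -4 0 0 0 0; 0.3 -10 -2 0 0 0 0; 0.3 0 0 0 0 0 0")

```text
time_s: 18.4
position: [0.5345, -0.1575, 0.181]
tool_rot: [[-0.135, 0.991, -0.001], [0.991, 0.135, 0.0], [0.0, -0.001, -1.0]]
ft_force: [-0.4, -0.1, -0.4]
grip_width: 0.048
gripper_force: 41.4
```

```bash
python3 - <<'E'
from h import *
go([.5352,-.1675,.0677],-82)
o=env.observe();S=env.get_image("scene")
z=o["position"][2]+.013
f=rim(S,o["position"][:2],z,.025,None,.004);print(f,handle(S,o["position"][:2],z-.001,.025))
E
```

```text
t 18.4 pos [ 0.5345 -0.1575  0.181 ] tilt [-0.0008  0.    ] w 0.048 shift mm [-10.   -0.6 113.3] xang 97.75 turnz -0.0044 q [-29.  25.  78.  -0.  77. -36.]
(array([ 0.53955075, -0.15962465]), 104, np.float64(0.004519788971042691), np.float64(0.19459207038006215)) (np.float64(-78.67849759059389), 148, np.float64(0.06776226753752808))
```

Request:
servo_tool(deltas="0.3 -6 0 10 0 0 0; 0.3 -4 0 18 0 0 0; 0.3 0 0 18 0 0 0; 0.3 0 0 15 0 0 0; 0.3 0 0 10 0 0 0; 0.3 0 0 5 0 0 0; 0.3 0 0 0 0 0 0; 0.3 0 0 0 0 0 0")

```text
time_s: 19.12
position: [0.537, -0.165, 0.1057]
tool_rot: [[-0.139, 0.99, 0.0], [0.99, 0.139, -0.0], [-0.0, 0.0, -1.0]]
ft_force: [-0.2, -0.0, -0.5]
grip_width: 0.048
gripper_force: 41.4
```

Request:
servo_tool(deltas="0.3 0 0 4 0 0 0; 0.3 0 0 4 0 0 0; 0.3 0 0 4 0 0 0; 0.3 0 0 4 0 0 0; 0.3 0 0 0 0 0 0; 0.3 0 0 0 0 0 0")

```text
time_s: 19.62
position: [0.5366, -0.1652, 0.0891]
tool_rot: [[-0.139, 0.99, -0.0], [0.99, 0.139, 0.0], [0.0, -0.0, -1.0]]
ft_force: [0.1, 0.8, -0.7]
grip_width: 0.0483
gripper_force: 41.4
```

Request:
servo_tool(deltas="0.3 -2 -1 4 0 0 0; 0.3 0 0 4 0 0 0; 0.3 0 0 4 0 0 0; 0.3 0 0 4 0 0 0; 0.3 0 0 0 0 0 0; 0.3 0 0 0 0 0 0")

```text
time_s: 20.12
position: [0.5359, -0.1673, 0.073]
tool_rot: [[-0.139, 0.99, -0.001], [0.99, 0.139, 0.0], [0.0, -0.001, -1.0]]
ft_force: [0.1, -0.4, -0.0]
grip_width: 0.0477
gripper_force: 41.4
```

Request:
servo_tool(deltas="0.3 0 0 2 0 0 0; 0.3 0 0 1 0 0 0; 0.3 0 0 1 0 0 0; 0.3 0 0 0 0 0 0; 0.3 0 0 0 0 0 0")

```text
time_s: 20.53
position: [0.536, -0.1673, 0.0693]
tool_rot: [[-0.139, 0.99, -0.0], [0.99, 0.139, 0.0], [0.0, -0.0, -1.0]]
ft_force: [-0.5, 0.6, -1.0]
grip_width: 0.0478
gripper_force: 41.4
```

Request:
servo_tool(deltas="0.3 0 0 1 0 0 0; 0.3 0 0 1 0 0 0; 0.3 0 0 0 0 0 0; 0.3 0 0 0 0 0 0")

```text
time_s: 20.87
position: [0.5361, -0.1675, 0.0677]
tool_rot: [[-0.139, 0.99, 0.001], [0.99, 0.139, -0.0], [-0.0, 0.0, -1.0]]
ft_force: [-1.5, -0.2, 4.7]
grip_width: 0.048
gripper_force: 41.8
```

Request:
servo_tool(deltas="0.62 0 0 0 0 0 0; 0.66 0 0 0 0 0 0; 0.7 0 0 0 0 0 0; 0.75 0 0 0 0 0 0; 0.75 0 0 0 0 0 0; 0.75 0 0 0 0 0 0")

```text
time_s: 21.37
position: [0.536, -0.1674, 0.0673]
tool_rot: [[-0.139, 0.99, -0.0], [0.99, 0.139, 0.0], [0.0, -0.0, -1.0]]
ft_force: [-0.5, 0.5, -0.1]
grip_width: 0.064
gripper_force: 0.0
```

Request:
servo_tool(deltas="0.78 0 0 -5 0 0 0; 0.8 0 0 -15 0 0 0; 0.8 0 0 -30 0 0 0; 0.8 0 0 -35 0 0 0; 0.8 0 0 -35 0 0 0; 0.8 0 0 -40 0 0 0; 0.8 0 0 -40 0 0 0; 0.8 0 0 -40 0 0 0")

```text
time_s: 22.03
position: [0.5354, -0.167, 0.3099]
tool_rot: [[-0.139, 0.99, 0.0], [0.99, 0.139, -0.0], [-0.0, 0.0, -1.0]]
ft_force: [0.1, 0.2, -0.5]
grip_width: 0.0683
gripper_force: 0.0
```

Request:
servo_tool(deltas="0 30 0 0 0 0 0; 0 35 0 0 0 0 0; 0 40 0 0 0 0 0; 0 40 0 0 0 0 0; 0 40 0 0 0 0 0; 0 0 0 0 0 0 0; 0 0 0 0 0 0 0; 0 0 0 0 0 0 0")

```text
time_s: 22.7
position: [0.5104, 0.0156, 0.3076]
tool_rot: [[-0.139, 0.99, 0.0], [0.99, 0.139, -0.0], [-0.0, 0.0, -1.0]]
ft_force: [0.3, -0.7, 1.3]
grip_width: 0.0002
gripper_force: 0.0
```

```bash
python3 - <<'E'
from h import *
go([.657,-.181,.3])
P=env.get_image("top");C=cloud(P)
c=np.array([.535,-.167])
for n,z,R in(("S",.081,.025),("M",.067,.031),("L",.053,.037)):
    f=rim(P,c,z,R,C,.004);print(n,f)
print("S handle",handle(P,c,.079,.025,C,.005))
for k in ("lid_hinge","lid_edge","latch_top"):
    for d in env.spot_point(k,P)[:2]: print(k,d["conf"],at_z(d["uv"],dict(lid_hinge=.09,lid_edge=.24,latch_top=.103)[k],P).round(4))
m=(abs(C[...,2]-.238)<.006)&(C[...,0]>.58)&(C[...,0]<.68)&(C[...,1]>-.3)&(C[...,1]<-.05)
q=C[m];print(len(q),cv2.minAreaRect(q[:,:2].astype(np.float32)),q[:,2].max())
cv2.imwrite("pics/n2.png",cv2.resize(P["img"][170:310,310:450],None,fx=4,fy=4)[...,::-1])
E
```

```text
t 22.7 pos [0.5104 0.0156 0.3076] tilt [ 0.0003 -0.0004] w 0.0002 shift mm [-215.1  117.9    7.7] xang 97.98 turnz None q [-12.  15.  72.  -0.  93. -20.]
S (array([ 0.53685142, -0.16830899]), 143, np.float64(0.001456432521758734), np.float64(0.08076241603058398))
M (array([ 0.53565228, -0.16720054]), 157, np.float64(0.0010257854055861458), np.float64(0.06608348566594557))
L (array([ 0.5343454 , -0.16540532]), 156, np.float64(0.000787421083399336), np.float64(0.052496871696667724))
S handle (np.float64(-79.20980134116134), 181, np.float64(0.0743851062905095))
lid_hinge 0.78 [ 0.609  -0.1795  0.09  ]
lid_hinge 0.16 [ 0.6602 -0.1908  0.09  ]
lid_edge 0.87 [ 0.6267 -0.1749  0.24  ]
latch_top 0.65 [ 0.4588 -0.2084  0.103 ]
399 ((0.6254458427429199, -0.18181532621383667), (0.006673844065517187, 0.18034006655216217), 8.373893737792969) 0.243980904486787
```

View pics/n2.png

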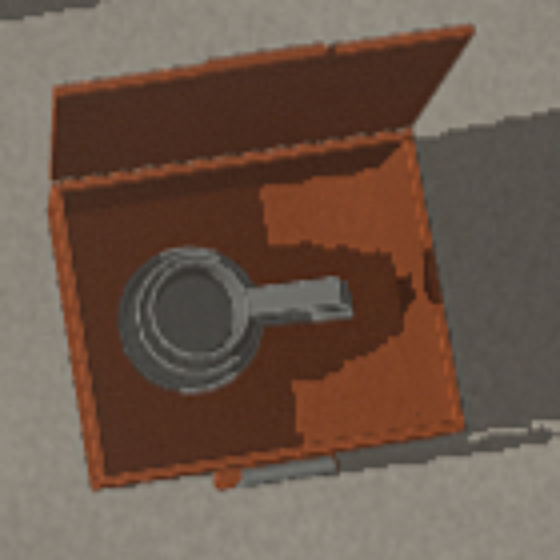

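The three cups are nested with handles aligned at crop (190,315), and the fitted rims are at 0.081, 0.066 and 0.0525 m. I now take the shut fingers behind the lid.

Request:
servo_tool(deltas="0 -20 15 0 0 0 0; 0 -32 17 0 0 0 0; 0 -32 17 0 0 0 0; 0 -32 17 0 0 0 0; 0 -32 17 0 0 0 0; 0 -32 17 0 0 0 0; 0 -32 17 0 0 0 0; 0 0 0 0 0 0 0")

```text
time_s: 23.57
position: [0.6573, -0.1844, 0.3037]
tool_rot: [[-0.133, 0.991, -0.003], [0.991, 0.133, 0.0], [0.001, -0.003, -1.0]]
ft_force: [-0.0, -0.3, -0.9]
grip_width: 0.0003
gripper_force: 0.0
```

Request:
servo_tool(deltas="0 0 0 0 0 0 0; 0 0 0 0 0 0 0")

```text
time_s: 23.73
position: [0.6553, -0.1783, 0.307]
tool_rot: [[-0.138, 0.99, -0.001], [0.99, 0.138, 0.0], [0.001, -0.0, -1.0]]
ft_force: [0.2, -0.0, 0.5]
grip_width: -0.0002
gripper_force: 0.0
```

```bash
python3 - <<'E'
from h import *
go([.657,-.178,.205])
E
```

```text
t 23.73 pos [ 0.6553 -0.1783  0.307 ] tilt [-0.0006  0.0005] w -0.0002 shift mm [  0.    1.8 102. ] xang 97.91 turnz None q [-25.  34.  41.   0. 105. -33.]
```

Request:
servo_tool(deltas="0 0 4 10 0 0 0; 0 0 0 18 0 0 0; 0 0 0 20 0 0 0; 0 0 0 20 0 0 0; 0 0 0 20 0 0 0; 0 0 0 14 0 0 0; 0 0 0 0 0 0 0; 0 0 0 0 0 0 0")

```text
time_s: 24.4
position: [0.6593, -0.1764, 0.2054]
tool_rot: [[-0.139, 0.99, -0.001], [0.99, 0.139, 0.0], [0.0, -0.001, -1.0]]
ft_force: [0.5, 0.0, 0.6]
grip_width: -0.0001
gripper_force: 0.0
```

Request:
servo_tool(deltas="0 0 -8 0 0 0 0; 0 0 -8 0 0 0 0; 0 0 -8 0 0 0 0; 0 0 -8 0 0 0 0; 0 0 -10 0 0 0 0; 0 0 -10 1 0 0 0; 0 0 -10 2 0 0 0; 0 0 -10 2 0 0 0")

```text
time_s: 25.07
position: [0.5884, -0.1872, 0.2023]
tool_rot: [[-0.139, 0.99, 0.004], [0.99, 0.139, -0.002], [-0.002, 0.003, -1.0]]
ft_force: [1.0, 0.4, -0.5]
grip_width: -0.0003
gripper_force: 0.4
```

Request:
servo_tool(deltas="0 0 -9 4 0 0 0; 0 0 -9 4 0 0 0; 0 0 -8.5 5 0 0 0; 0 0 -8.5 6 0 0 0; 0 0 -7.5 6.5 0 0 0; 0 0 -7.5 7 0 0 0; 0 0 0 0 0 0 0")

```text
time_s: 25.65
position: [0.5381, -0.1941, 0.1687]
tool_rot: [[-0.138, 0.99, 0.001], [0.99, 0.138, -0.001], [-0.001, 0.001, -1.0]]
ft_force: [0.4, -0.9, 1.2]
grip_width: -0.0001
gripper_force: 0.5
```

```bash
python3 - <<'E'
from h import *
h=np.array([.612,-.184,.09]);u=np.array([.99,.139,0])
o=env.observe();d=np.array(o["position"])-h;print(o["time_s"],"u",d@u,"z",o["position"][2],o["ft_force"])
P=env.get_image("scene");cv2.imwrite("pics/l1.png",cv2.resize(P["img"][130:330,160:400],None,fx=3,fy=3)[...,::-1])
E
```

```text
25.65 u -0.07455809538195805 z 0.16866706052601968 [ 0.43719949 -0.89549491  1.19419932]
```

View pics/l1.png

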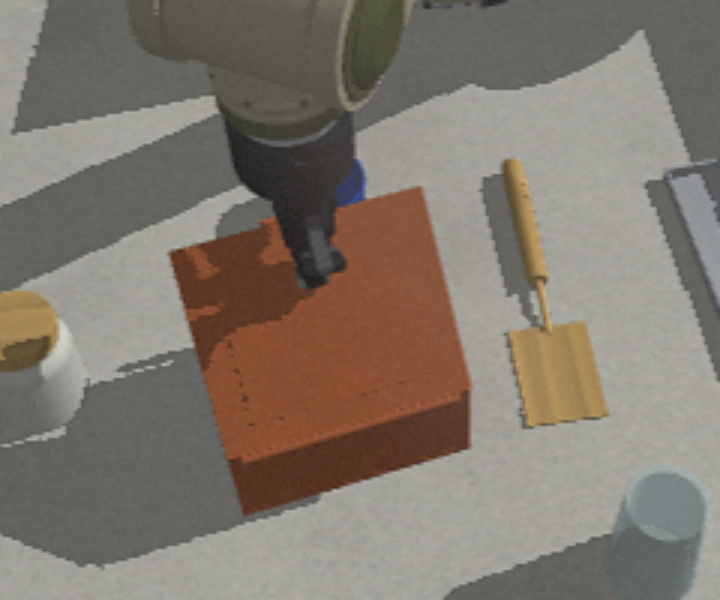

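The lid, at crop (320,320), is about 40° from shut under the fingertips at (318,275). I continue along the arc.

Request:
servo_tool(deltas="0 0 -5 8 0 0 0; 0 0 -5 8 0 0 0; 0 0 -4 9 0 0 0; 0 0 -4 9 0 0 0; 0 0 -2 9 0 0 0; 0 0 -1 9 0 0 0; 0 0 0 8 0 0 0; 0 0 0 0 0 0 0")

```text
time_s: 26.37
position: [0.5179, -0.1969, 0.1066]
tool_rot: [[-0.139, 0.99, -0.001], [0.99, 0.139, 0.001], [0.001, -0.001, -1.0]]
ft_force: [0.2, -0.1, 3.0]
grip_width: -0.0001
gripper_force: 0.8
```

Request:
servo_tool(deltas="0 0 0 4 0 0 0; 0 0 0 4 0 0 0; 0 0 0 3 0 0 0; 0 0 0 2 0 0 0; 0 0 0 0 0 0 0; 0 0 0 0 0 0 0")

```text
time_s: 26.87
position: [0.518, -0.1972, 0.0949]
tool_rot: [[-0.139, 0.99, 0.0], [0.99, 0.139, -0.0], [-0.0, 0.0, -1.0]]
ft_force: [-0.5, -0.9, 2.4]
grip_width: -0.0002
gripper_force: 1.0
```

Request:
servo_tool(deltas="0 0 0 1 0 0 0; 0 0 0 1 0 0 0; 0 0 0 1 0 0 0; 0 0 0 0 0 0 0; 0 0 0 0 0 0 0")

```text
time_s: 27.28
position: [0.5181, -0.1972, 0.0928]
tool_rot: [[-0.139, 0.99, 0.001], [0.99, 0.139, -0.001], [-0.001, 0.001, -1.0]]
ft_force: [-3.4, 0.8, 9.5]
grip_width: 0.0003
gripper_force: 5.3
```

Request:
servo_tool(deltas="0 0 0 1 0 0 0; 0 0 0 0 0 0 0; 0 0 0 0 0 0 0; 0 0 0 -4 0 0 0; 0 0 0 -4 0 0 0; 0 0 0 0 0 0 0")

```text
time_s: 27.78
position: [0.5183, -0.1972, 0.0994]
tool_rot: [[-0.139, 0.99, 0.001], [0.99, 0.139, -0.0], [-0.001, 0.001, -1.0]]
ft_force: [0.9, 0.5, 0.3]
grip_width: -0.0002
gripper_force: 0.0
```

Request:
servo_tool(deltas="0 0 0 -20 0 0 0; 0 0 0 -40 0 0 0; 0 0 0 -40 0 0 0; 0 40 0 -40 0 0 0; 0 40 0 0 0 0 0; 0 40 0 0 0 0 0; 0 40 0 0 0 0 0; 0 0 0 0 0 0 0")

```text
time_s: 28.45
position: [0.4957, -0.0435, 0.2284]
tool_rot: [[-0.144, 0.99, -0.001], [0.99, 0.144, 0.002], [0.002, -0.0, -1.0]]
ft_force: [0.5, 1.1, 0.4]
grip_width: -0.0
gripper_force: 0.0
```

```bash
python3 - <<'E'
from h import *
o=env.observe();print(o["time_s"],o["position"],o["ft_force"])
P=env.get_image("top");C=cloud(P)
h=np.array([.612,-.184]);u=np.array([.99,.139]);n=np.array([-.139,.99])
d=C[...,:2]-h;a=d@u;b=d@n
for lo,hi in((-.14,-.12),(-.1,-.08),(-.03,-.01)):
    m=(a>lo)&(a<hi)&(abs(b)<.07);print(lo,m.sum(),np.median(C[m][:,2]).round(4))
for k in("tumbler","spatula","jar"):
    for q in env.spot_point(k,P)[:1]: print(k,q["conf"],at_z(q["uv"],0,P).round(3))
E
```

```text
28.45 [ 0.49572958 -0.04352743  0.22841676] [0.53478263 1.11136195 0.41349082]
-0.14 758 0.0957
-0.1 668 0.0965
-0.03 661 0.0954
tumbler 0.73 [ 0.729  0.021 -0.   ]
spatula 0.75 [ 0.455 -0.006  0.   ]
jar 0.79 [ 0.491 -0.42   0.   ]
```

The lid is flat at about 0.095 m with the arm clear, so it is latched. The bystanders are where they were. Handing in.

```bash
python3 -c "
from rig import env
print(env.close_job())"
```

```text
the job is handed in; nothing more can be done
None
```

The job is handed in: the three cups are nested in the caddy with handles aligned, the lid is latched shut with the arm clear, and the tumbler, spatula and jar did not move; no verdict came back.

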